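# Find the hidden drawer release of a sampler module by touch

### The job

Open the white sampler module's drawer by its hidden release: with the fingers shut, touch down on the blue dot at the left end of the raised front edge, and run the fingertips lightly along the top of that edge, keeping contact, until they find the notch. Then press the grey release key inside the notch all the way down, gently, so that the drawer comes ajar, and take the hand away. Nothing is to be gripped or lifted: leave the vials, bottles and glassware where they stand.

Things in the scene. Friction and masses are not known exactly. Their poses are not given: they have to be found in the camera images.
- module: white sampler module fixed to the bench, 240 (x) x 370 (y) x 100 mm tall, drawer front towards its -x, the robot's side; origin at the centre of its underside, x to its rear, y to its left as the robot sees it. A raised straight edge runs along the front of its top: 30 mm wide in x (120 to 90 mm ahead of the origin), 18 mm high (top 118 mm above the bench), 370 mm long in y.
- edge_mark (a point): the blue dot, 10 mm across, on top of the raised edge, centre of its width, 130 mm to the left (+y of the module) of the edge's middle, 118.6 mm above the bench; axes as the module's. The outer 100 mm at either end of the edge, where the dot lies, are 0.6 mm higher than the middle 170 mm.
- edge_mid (a point): the middle of the raised edge, centre of its width, 118 mm above the bench; axes as the module's, the edge runs along y. One notch, the only one, is cut right across the edge, open to front and rear, 50 mm long in y; its centre lies within 50 mm of this point to either side along y, elsewhere in each episode.
- release (a joint): travel of the grey release key that lies in the notch (it fills the notch, 50 mm in y, 28 mm in x, its top 8 mm below the top of the edge), straight down: 0 up, 0.008 m fully down against a stop. It takes about 5 N to move, has no spring and stays where it is left.
- drawer (a joint): how far the drawer has come out of the front, towards -x of the module: 0 shut, 0.024 m when the key is fully down. The key drives it, 3 mm for each mm of key travel. The drawer front is 240 mm wide, has no handle, and its top lies 33 mm below the top of the edge.
- vial_a: small amber sample vial with a blue cap, 22 mm across, 42 mm tall, standing on the rear of the module's top; origin at its foot. Bystander, leave alone.
- vial_b: a second vial like vial_a. Bystander, leave alone.
- bottle_a: clear glass bottle with a blue cap, 72 mm across, 150 mm tall, on the bench to the right; origin at its foot. Bystander, leave alone.
- bottle_b: a second bottle like bottle_a. Bystander, leave alone.
- flask: conical glass flask, 72 mm across the foot, 113 mm tall, on the bench to the right; origin at its foot. Bystander, leave alone.
- beaker: open glass beaker, 64 mm across, 75 mm tall, on the bench to the left; origin at its foot. Bystander, leave alone.
- jar: amber jar with a white lid, 60 mm across, 70 mm tall, on the bench to the left; origin at its foot. Bystander, leave alone.

How it is judged:
By the outcome, as a careful person would: the job done as asked, in the order asked, and still so for the second after the job is handed in, with the robot touching nothing.
It also fails if it takes over 58 s, if anything falls off the work surface, if the arm or the gripper's body presses on something with over 40 N, if the wrist force passes 120 N, or if a joint passes its speed limit or range.

### The arm

A 6-joint arm with a two-finger parallel gripper is mounted at the origin on the work surface. World frame = base frame: x ahead of the robot, y to its left, z up, the work surface at z = 0. Lengths are in m, angles in rad, forces in N, time in s.
With the tool pointing down it reaches from about 0.225 to 0.725 m from the base axis. Payload 3.1 kg.
Tool frame: the origin (TCP) lies at the very end of the fingers, on their centre line; the grasp point (between the pads) lies 19 mm behind it (manip.grip_depth is the y of the grasp point in the tool frame, in m); y points along the fingers, z is the direction in which the jaws open and shut, and the axes are right-handed (so a half turn about y gives the same grasp; the last joint's range is limited). The gripper opens to 85 mm and grips with 20 to 120 N. Pads are 22 mm wide; open, the fingers measure 114 mm over their backs; the gripper's body (76 mm by 85 mm) begins 54 mm behind the grasp point. The pads swing forward as they close: fully open they stand 13 mm farther back than shut.
Start: joints at [1.109, 0.048, 0.099, 1.622, 0, 1.443], TCP at [0.172, 0.496, 0.231] pointing down, gripper open.
Joint ranges: [-2.91, 2.91], [-0.99, 1.94], [-1.21, 1.42], [-2.12, 2.29], [-1.49, 1.47], [-3.14, 3.14]. Speed limits (rad/s): [2.79, 2.79, 3.14, 3.14, 3.14, 3.14].

### API

Orientations are given as a unit quaternion [x, y, z, w].
In Python, from rig import manip, imaging gives the robot as it stands.
- The arm moves only by the shell command python3 -m inch 'ROWS' [FORCE]. ROWS is JSON, a list of rows, each a list of 3 entries, a list of its own where there are three numbers: the opening, from 0 (shut) to 1 (fully open), then the shift along the tool's x, y, z each as a share of 100 mm, from -1 to 1, then the turn about the tool's y as a share of 30 degrees, from -1 to 1. In form: [[hand, [dx, dy, dz], roll], ...]. A call has 1 to 12 rows; each row is the pose to reach, as a shift and turn from the pose commanded when the call began, along the tool's axes at that moment; what a row does not reach only later rows make up. A row lasts 1/10 s, in which the tool goes at most 50 mm and 8.59 degrees, less where a joint would pass 70% of its speed; a pose out of reach is approached as far as the arm can. A call with a number of a shift or a turn outside -1 to 1 is refused whole. A call with a gripper value outside its range is refused whole. The fingers move at their own pace and stop on an object; FORCE is the grip in N (left out, the last holds). Time passes only in rows, so rows that repeat a pose let the fingers close. It gives the time, the measured TCP pose, the force and the opening at its end, in the units of the state.
- manip.get_obs(): the state, without advancing time (a new reading comes with each control period).
- imaging.camera(name): name is "scene" or "side" or "wrist"; returns a dict with "pixels" (400x640x3 uint8, blue, green, red), "camera_matrix" (3x3 intrinsics, pixels), "D" ([k1, k2, p1, p2, k3] as OpenCV has them; the pictures are not rectified), "R" (3x3) and "t" (3): a world point X has camera coordinates R X + t. Camera axes: x right, y down, z forward; pixel columns grow to the right and rows downward; lengths in m; the calibration is good to about 2 mm. A picture is of the moment at which its call begins. There is no depth.
- manip.finish_job(): hands the job in, once; it reports no verdict.
The state is a dict: "t": time; "qpos": joint angles; "joint_vel": joint speeds; "effort": joint torques, N m; "tool_pos": TCP position; "orientation": TCP orientation; "contact_force": force on the tool from outside, world axes, zero at the start; "ft_torque": the same for the moment, N m; "finger_gap": opening from 0.0 (shut) to 1.0 (fully open).
Only numpy, scipy, OpenCV 4.12 (cv2) and the standard library are available. Lean on these libraries where they do the work, as an engineer would, in place of code of your own. Each camera call takes 0.05 s, during which the arm holds its last target. There are 200 camera calls.

## Working session

There is one attempt and no reset: what is moved stays moved. The work goes in short steps, Python scripts to look and compute and a shell command to move; the robot and the scene stay as the last step left them, time stands still between calls to the robot, and variables do not carry over. Pictures are saved under pics/ and viewed, about 8 in all and at most 12, crops included, and the job is handed in when it is done.

```bash
mkdir -p pics; ls
python3 - <<'E'
from rig import manip, imaging
import cv2,pickle
o=manip.get_obs(); print({k:o[k] for k in('t','tool_pos','orientation','contact_force','finger_gap')})
d={}
for n in("scene","side"):
    c=imaging.camera(n); d[n]=c; cv2.imwrite(f"pics/{n}0.png",c["pixels"]); print(n,c["R"],c["t"],c["camera_matrix"],c["D"])
pickle.dump(d,open("d0.pkl","wb"))
E
```

```text
pics
{'t': 0.0, 'tool_pos': array([0.17173817, 0.49546549, 0.2300853 ]), 'orientation': array([ 0.69808942, -0.11772813,  0.11721278, -0.6964714 ]), 'contact_force': array([ 0.44172803, -0.00091064, -0.00547183]), 'finger_gap': 1.0021379212440986}
scene [[ 0.85213162  0.52304513  0.01718993]
 [ 0.39811475 -0.62657855 -0.67000296]
 [-0.33967094  0.57777427 -0.74215938]] [-0.44234027 -0.14833717  1.63908634] [[475.44848106   0.         319.10496142]
 [  0.         475.44848106 204.17456914]
 [  0.           0.           1.        ]] [-0.13517038  0.          0.          0.          0.        ]
side [[ 0.91463731 -0.40396133 -0.01593187]
 [-0.32312577 -0.70679231 -0.62931261]
 [ 0.24295744  0.5807408  -0.77698894]] [-0.49501151  0.20793997  1.20388278] [[441.16927633   0.         325.50147513]
 [  0.         441.16927633 201.22832266]
 [  0.           0.           1.        ]] [-0.06595394  0.          0.          0.          0.        ]
```

View pics/scene0.png

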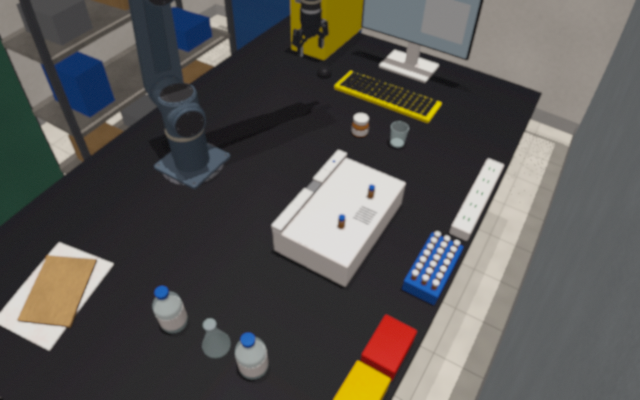

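View pics/side0.png

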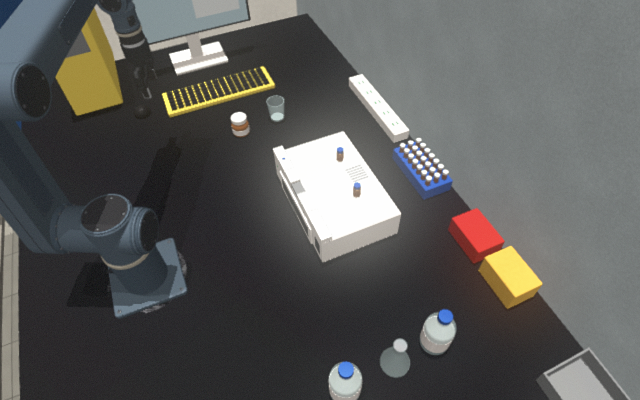

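Scene view: module centred near (340,215), raised edge from about (345,153) to (277,228), with the grey key near (315,185). Side view: dot near (284,157), key near (298,187). Next I'll take a close crop and blue masks.

```bash
cat > h.py <<'E'
import numpy as np,cv2
def ray(c,px):
    p=cv2.undistortPoints(np.array([[px]],float),c["camera_matrix"],np.array(c["D"]))[0,0]
    R,t=np.array(c["R"]),np.array(c["t"]); return -R.T@t, R.T@np.array([p[0],p[1],1])
def plane(c,px,z):
    o,d=ray(c,px); return o+d*(z-o[2])/d[2]
def proj(c,X):
    return cv2.projectPoints(np.array(X,float).reshape(-1,3),cv2.Rodrigues(np.array(c["R"]))[0],np.array(c["t"]),c["camera_matrix"],np.array(c["D"]))[0][:,0]
E
python3 - <<'E'
import pickle,cv2,numpy as np
from h import *
d=pickle.load(open("d0.pkl","rb"))
box={"scene":(265,145,150,140),"side":(265,125,150,140)}
ims=[]
for n,(x,y,w,h) in box.items():
    c=d[n]; im=c["pixels"][y:y+h,x:x+w]
    b=im.astype(int); m=((b[...,0]-b[...,2])>25).astype(np.uint8)
    k,l,s,cen=cv2.connectedComponentsWithStats(m)
    for i in range(1,k):
        if s[i,4]>=3:
            p=cen[i]+[x,y]; print(n,s[i,4],p.round(1),plane(c,p,.1186).round(4))
    ims.append(cv2.resize(im,None,fx=2.66,fy=2.66*1.6,interpolation=cv2.INTER_CUBIC) if 0 else cv2.resize(im,(400,373),interpolation=cv2.INTER_CUBIC))
cv2.imwrite("pics/crop.png",np.hstack(ims))
E
```

```text
scene 34 [371.4 186.9] [0.6268 0.1166 0.1186]
scene 38 [341.5 217. ] [ 0.6102 -0.0329  0.1186]
scene 161 [409.3 275.8] [ 0.8536 -0.1114  0.1186]
side 9 [413.6 143.2] [0.8595 0.0474 0.1186]
side 12 [406.  145.8] [0.8325 0.0471 0.1186]
side 31 [339.7 149.4] [0.6423 0.1174 0.1186]
side 380 [404.  164.6] [ 0.7868 -0.0191  0.1186]
side 10 [410.  151.5] [0.831  0.0208 0.1186]
side 8 [413.5 157. ] [ 0.8285 -0.0036  0.1186]
side 4 [283.  158.2] [0.4726 0.1542 0.1186]
side 38 [356.8 184.9] [ 0.6257 -0.0324  0.1186]
```

View pics/crop.png

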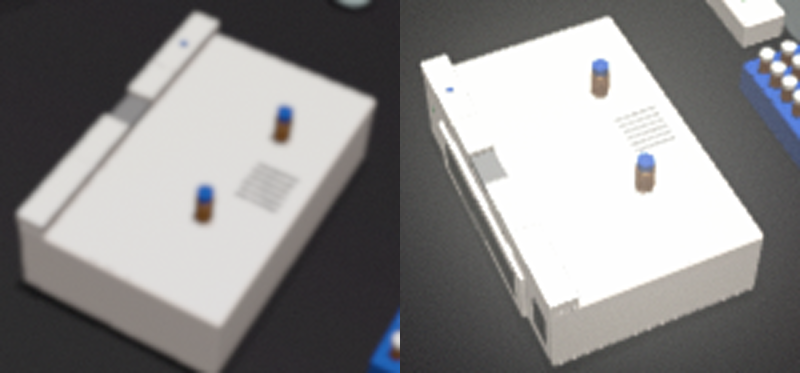

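Run:
```python
import pickle,cv2,numpy as np
from h import *
d=pickle.load(open("d0.pkl","rb"))
off={"scene":(265,145,0),"side":(265,125,400)}
def P(n,u,v): x,y,o=off[n]; return (x+(u+.5-o)/2.6667-.5, y+(v+.5)/2.6643-.5)
pts={}
for n,u,v in(("scene",183,44),("side",450,89)):
    px=np.array(P(n,u,v)); x,y=px.round().astype(int); w=d[n]["pixels"][y-4:y+5,x-4:x+5].astype(float)
    g=w[...,0]-w[...,2]; g=np.clip(g-np.median(g)-6,0,None); yy,xx=np.mgrid[y-4:y+5,x-4:x+5]
    c=(np.sum(g*xx)/g.sum(),np.sum(g*yy)/g.sum()); pts[n]=c; print(n,px,c,plane(d[n],c,.1186))
(o1,d1),(o2,d2)=ray(d["scene"],pts["scene"]),ray(d["side"],pts["side"])
s=np.linalg.lstsq(np.c_[d1,-d2],o2-o1,rcond=None)[0]; print("tri",o1+d1*s[0],o2+d2*s[1])
for n,u,v,z,l in(("scene",376,100,.1,"RL"),("scene",218,324,.1,"RR"),("scene",197,13,.1186,"FL"),("scene",18,213,.1186,"FR"),("side",610,17,.1,"RL"),("side",762,237,.1,"RR"),("side",422,62,.1186,"FL"),
  ("scene",135,88,.118,"notchL f/top"),("scene",107,117,.118,"notchR f"),("scene",152,96,.118,"notchL rear"),("scene",125,122,.118,"notchR rear"),
  ("side",470,154,.11,"key FL"),("side",494,148,.11,"key RL"),("side",507,178,.11,"key RR"),("side",483,183,.11,"key FR")):
    print(n,l,plane(d[n],P(n,u,v),z).round(4))
```

```text
scene [333.31163985 161.20232331] (np.float64(333.43093922651934), np.float64(160.78453038674033)) [0.47471656 0.15369501 0.1186    ]
side [283.43726328 158.09231318] (np.float64(283.2157534246575), np.float64(158.1541095890411)) [0.47330368 0.15428492 0.1186    ]
tri [0.47372945 0.15552871 0.11668287] [0.4737262  0.15584271 0.11698488]
scene RL [0.7    0.2083 0.1   ]
scene RR [ 0.6981 -0.1586  0.1   ]
scene FL [0.4619 0.2081 0.1186]
scene FR [ 0.4614 -0.1599  0.1186]
side RL [0.6967 0.2056 0.1   ]
side RR [ 0.6956 -0.1608  0.1   ]
side FL [0.4599 0.2085 0.1186]
scene notchL f/top [0.4664 0.0603 0.118 ]
scene notchR f [0.4643 0.0051 0.118 ]
scene notchL rear [0.4891 0.0597 0.118 ]
scene notchR rear [0.4851 0.0093 0.118 ]
side key FL [0.4617 0.0613 0.11  ]
side key RL [0.4884 0.0586 0.11  ]
side key RR [0.4852 0.0133 0.11  ]
side key FR [0.4595 0.0174 0.11  ]
```

```bash
cat >> h.py <<'E'
from scipy.spatial.transform import Rotation as Ro
def to(target):
    from rig import manip
    o=manip.get_obs(); M=Ro.from_quat(o["orientation"]).as_matrix()
    print("t",round(o["t"],2),"pos",o["tool_pos"].round(4),"F",o["contact_force"].round(2),"gap",round(o["finger_gap"],3))
    print("shift",(M.T@(np.array(target)-o["tool_pos"])*10).round(4)); return M
E
python3 - <<'E'
from h import *
M=to([.474,.154,.16]); print(M.round(3)); 
from rig import manip; print(manip.get_obs()['qpos'].round(3))
E
```

```text
t 0.1 pos [0.1718 0.4955 0.2302] F [ 0.77 -0.24  0.46] gap 0.999
shift [ 3.9746  0.706  -2.2351]
[[ 0.945 -0.001  0.328]
 [-0.328 -0.002  0.945]
 [-0.    -1.    -0.002]]
[ 1.109  0.049  0.098  1.622 -0.     1.443]
```

```bash
python3 -m inch '[[0,[0.2,0,-0.12],-0.16],[0,[0.5,0,-0.28],-0.35],[0,[0.8,0,-0.45],-0.55],[0,[1,0,-0.56],-0.637],[0,[1,0,-0.56],-0.637]]' 20; python3 -c "
from h import *
print(to([.474,.154,.17]).round(4))"
```

```text
t: 0.6
tool_pos: [0.2495, 0.4085, 0.2309]
orientation: [0.708, -0.001, 0.001, -0.707]
contact_force: [-0.5, -0.1, 0.2]
finger_gap: 0.142
t 0.6 pos [0.2495 0.4085 0.2309] F [-0.52 -0.05  0.25] gap 0.142
shift [ 2.2546  0.6122 -2.5355]
[[ 1.      0.      0.0037]
 [-0.0037 -0.0014  1.    ]
 [ 0.     -1.     -0.0014]]
```

```bash
python3 -m inch '[[0,[0.3,0,-0.35],0],[0,[0.65,0,-0.7],0],[0,[0.9,0,-1],0],[0,[1,0,-1],0]]'; python3 -m inch '[[0,[0.3,0,-0.35],0],[0,[0.65,0,-0.7],0],[0,[0.9,0,-1],0],[0,[1,0,-1],0],[0,[1,0,-1],0]]';  python3 -c "
from h import *
print(to([.474,.154,.16]).round(4))"
```

```text
t: 1.0
tool_pos: [0.3495, 0.3081, 0.2311]
orientation: [0.708, -0.002, 0.002, -0.707]
contact_force: [-0.4, 1.1, 0.0]
finger_gap: 0.002
t: 1.5
tool_pos: [0.4488, 0.2108, 0.2305]
orientation: [-0.707, 0.001, -0.0, 0.707]
contact_force: [0.5, 0.3, 0.2]
finger_gap: 0.005
t 1.5 pos [0.4488 0.2108 0.2305] F [0.53 0.3  0.18] gap 0.005
shift [ 0.2542  0.7045 -0.5681]
[[ 1.0e+00 -1.3e-03  2.0e-03]
 [-2.0e-03  8.0e-04  1.0e+00]
 [-1.3e-03 -1.0e+00  8.0e-04]]
```

```bash
python3 -m inch '[[0,[0.1,0.15,-0.25],0],[0,[0.2,0.35,-0.45],0],[0,[0.25,0.6,-0.57],0],[0,[0.25,0.8,-0.57],0],[0,[0.25,0.9,-0.57],0],[0,[0.25,0.9,-0.57],0],[0,[0.25,0.9,-0.57],0]]';  python3 - <<'E'
from h import *
from rig import imaging
to([.474,.154,.1186])
v=[]
for n in("scene","side","wrist"):
    c=imaging.camera(n); im=c["pixels"]
    if n!="wrist":
        u=proj(c,[.474,.154,.1186])[0].astype(int); print(n,u)
        im=cv2.resize(im[u[1]-37:u[1]+38,u[0]-37:u[0]+38],(375,375),interpolation=cv2.INTER_CUBIC)
        v.append(im)
    else: cv2.imwrite("pics/wr1.png",im); W=cv2.resize(im,(750,469))[60:469:2,::2]; print(proj(c,[[.474,.154,.1186],[.475,.034,.118]]))
cv2.imwrite("pics/c1.png",np.vstack([np.hstack(v),cv2.resize(W,(750,225*2//2))]))
E
```

```text
t: 2.2
tool_pos: [0.4729, 0.1545, 0.1421]
orientation: [-0.707, -0.001, 0.0, 0.707]
contact_force: [0.4, 0.2, 0.8]
finger_gap: -0.001
t 2.2 pos [0.4729 0.1545 0.1421] F [0.4  0.21 0.85] gap -0.001
shift [ 0.0109  0.2346 -0.0052]
scene [333 160]
side [283 158]
[[313.02549305 233.32277435]
 [121.77447893 233.92672667]]
```

View pics/c1.png

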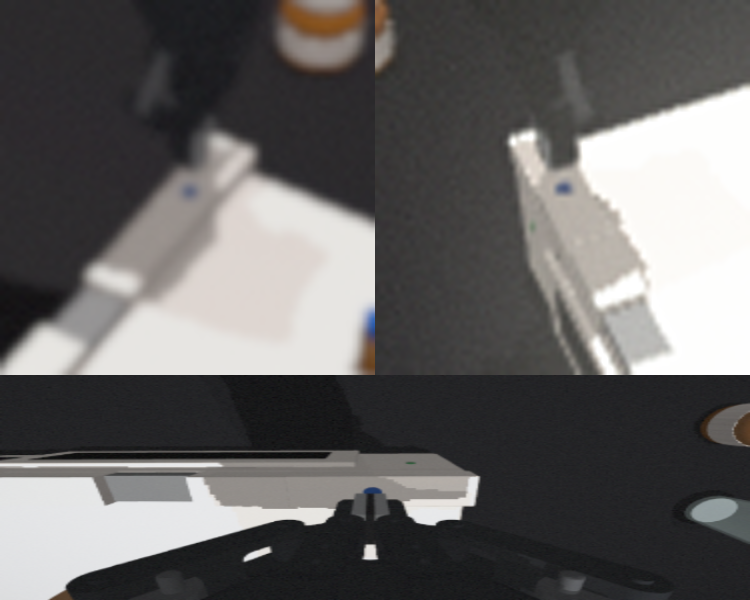

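View pics/wr1.png

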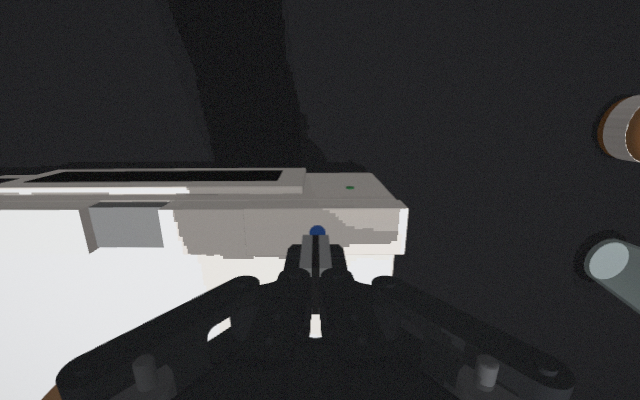

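```bash
python3 -m inch '[[0,[0,0.06,0.01],0],[0,[0,0.13,0.01],0],[0,[0,0.18,0.01],0],[0,[0,0.2,0.01],0],[0,[0,0.2,0.01],0]]'; for i in 1; do python3 -m inch '[[0,[0,0.005,0],0],[0,[0,0.01,0],0],[0,[0,0.01,0],0]]'; done
```

```text
t: 2.85
tool_pos: [0.4725, 0.1541, 0.1205]
orientation: [0.707, -0.001, -0.0, -0.707]
contact_force: [-0.2, -0.4, -0.2]
finger_gap: 0.004
t: 3.15
tool_pos: [0.4732, 0.1543, 0.1205]
orientation: [-0.707, -0.0, -0.0, 0.707]
contact_force: [-0.4, -0.8, 0.7]
finger_gap: 0.001
```

```bash
python3 -m inch '[[0,[0,0.005,0],0],[0,[0,0.01,0],0],[0,[0,0.01,0],0]]'
```

```text
t: 3.45
tool_pos: [0.4731, 0.1543, 0.1193]
orientation: [0.707, -0.0, 0.0, -0.707]
contact_force: [1.5, 0.3, -0.4]
finger_gap: 0.003
```

```bash
python3 -m inch '[[0,[0,0.005,0],0],[0,[0,0.005,0],0]]'; python3 -c "
from h import *;to([.474,.154,.1186])"
```

```text
t: 3.65
tool_pos: [0.473, 0.1543, 0.1187]
orientation: [0.707, -0.0, 0.0, -0.707]
contact_force: [-0.3, -0.9, 0.5]
finger_gap: 0.001
t 3.65 pos [0.473  0.1543 0.1187] F [-0.26 -0.93  0.51] gap 0.001
shift [ 0.0097  0.001  -0.0027]
```

```bash
python3 -m inch '[[0,[0,0.005,0],0],[0,[0,0.005,0],0]]'; python3 -c "
from h import *;to([.474,.154,.1186])"
```

```text
t: 3.85
tool_pos: [0.4731, 0.1543, 0.1187]
orientation: [-0.707, 0.0, -0.0, 0.707]
contact_force: [-1.1, -0.7, 2.0]
finger_gap: 0.005
t 3.85 pos [0.4731 0.1543 0.1187] F [-1.12 -0.69  1.97] gap 0.005
shift [ 0.0092  0.0007 -0.0029]
```

```bash
python3 -m inch '[[0,[0,0.003,0],0],[0,[0,0.003,0],0]]'; python3 -m inch '[[0,[0,0.002,0],0],[0,[0,0.002,0],0],[0,[0,0.002,0],0]]'
```

```text
t: 4.05
tool_pos: [0.4731, 0.1543, 0.1187]
orientation: [-0.707, -0.0, -0.0, 0.707]
contact_force: [-2.2, -0.8, 5.3]
finger_gap: -0.002
t: 4.35
tool_pos: [0.4731, 0.1543, 0.1187]
orientation: [-0.707, -0.0, -0.0, 0.707]
contact_force: [-3.0, -0.3, 5.7]
finger_gap: 0.001
```

```bash
python3 -m inch '[[0,[0,0,-0.02],0],[0,[0,0,-0.04],0],[0,[0,0,-0.06],0],[0,[0,0,-0.08],0],[0,[0,0,-0.10],0],[0,[0,0,-0.10],0]]'; python3 -m inch '[[0,[0,0,-0.02],0],[0,[0,0,-0.04],0],[0,[0,0,-0.06],0],[0,[0,0,-0.08],0],[0,[0,0,-0.10],0]]'
```

```text
t: 4.95
tool_pos: [0.4741, 0.1447, 0.1187]
orientation: [-0.707, -0.001, -0.001, 0.708]
contact_force: [-0.6, 2.4, 5.7]
finger_gap: 0.001
t: 5.45
tool_pos: [0.4741, 0.135, 0.1186]
orientation: [-0.706, -0.001, -0.001, 0.708]
contact_force: [0.4, 2.7, 5.6]
finger_gap: -0.002
```

```bash
python3 -m inch '[[0,[0,0,-0.02],0],[0,[0,0,-0.04],0],[0,[0,0,-0.06],0],[0,[0,0,-0.08],0],[0,[0,0,-0.10],0]]'; python3 -m inch '[[0,[0,0,-0.02],0],[0,[0,0,-0.04],0],[0,[0,0,-0.06],0]]'
```

```text
t: 5.95
tool_pos: [0.4741, 0.125, 0.1187]
orientation: [-0.706, -0.001, -0.001, 0.708]
contact_force: [0.4, 3.7, 5.0]
finger_gap: 0.003
t: 6.25
tool_pos: [0.4741, 0.119, 0.1187]
orientation: [-0.706, -0.001, -0.001, 0.708]
contact_force: [0.4, 3.7, 5.6]
finger_gap: 0.003
```

```bash
python3 -m inch '[[0,[0,0.001,-0.02],0],[0,[0,0.002,-0.04],0],[0,[0,0.003,-0.06],0],[0,[0,0.003,-0.08],0]]'
```

```text
t: 6.65
tool_pos: [0.4742, 0.1113, 0.1186]
orientation: [-0.706, -0.001, -0.001, 0.708]
contact_force: [-0.1, 4.6, 5.7]
finger_gap: -0.001
```

```bash
python3 -m inch '[[0,[0,0,-0.02],0],[0,[0,0,-0.04],0],[0,[0,0,-0.06],0]]'
```

```text
t: 6.95
tool_pos: [0.4742, 0.1053, 0.1185]
orientation: [-0.706, -0.001, -0.001, 0.708]
contact_force: [0.9, 3.9, 5.9]
finger_gap: -0.003
```

```bash
python3 -m inch '[[0,[0,0,-0.02],0],[0,[0,0,-0.04],0],[0,[0,0,-0.06],0]]'
```

```text
t: 7.25
tool_pos: [0.4737, 0.0987, 0.118]
orientation: [-0.707, -0.001, -0.001, 0.708]
contact_force: [0.6, 3.8, 6.1]
finger_gap: 0.0
```

```bash
python3 -m inch '[[0,[0,0,-0.02],0],[0,[0,0,-0.04],0],[0,[0,0,-0.06],0],[0,[0,0,-0.08],0],[0,[0,0,-0.10],0]]'; python3 -m inch '[[0,[0,0,-0.02],0],[0,[0,0,-0.04],0],[0,[0,0,-0.06],0],[0,[0,0,-0.08],0],[0,[0,0,-0.10],0]]'
```

```text
t: 7.75
tool_pos: [0.4736, 0.0888, 0.1181]
orientation: [-0.707, -0.001, -0.0, 0.708]
contact_force: [0.3, 3.4, 5.7]
finger_gap: -0.0
t: 8.25
tool_pos: [0.4735, 0.0788, 0.118]
orientation: [-0.707, -0.0, -0.0, 0.708]
contact_force: [0.2, 3.8, 6.0]
finger_gap: 0.001
```

```bash
python3 -m inch '[[0,[0,0,-0.02],0],[0,[0,0,-0.04],0],[0,[0,0,-0.06],0],[0,[0,0,-0.08],0],[0,[0,0,-0.10],0]]'; python3 -m inch '[[0,[0,0,-0.02],0],[0,[0,0,-0.04],0]]'
```

```text
t: 8.75
tool_pos: [0.4735, 0.0688, 0.1181]
orientation: [-0.706, -0.001, -0.0, 0.708]
contact_force: [1.4, 3.5, 6.0]
finger_gap: 0.001
t: 8.95
tool_pos: [0.4735, 0.0649, 0.118]
orientation: [-0.706, -0.0, -0.0, 0.708]
contact_force: [-0.1, 3.6, 5.7]
finger_gap: 0.0
```

```bash
python3 -m inch '[[0,[0,0,-0.02],0],[0,[0,0,-0.04],0]]';  python3 -m inch '[[0,[0,0,-0.02],0],[0,[0,0,-0.04],0]]'
```

```text
t: 9.15
tool_pos: [0.4735, 0.0608, 0.118]
orientation: [-0.706, -0.0, -0.0, 0.708]
contact_force: [-0.4, 3.1, 5.1]
finger_gap: 0.002
t: 9.35
tool_pos: [0.4735, 0.0569, 0.118]
orientation: [-0.706, -0.0, -0.0, 0.708]
contact_force: [-0.8, 4.8, 5.8]
finger_gap: 0.001
```

```bash
python3 -m inch '[[0,[0,0,-0.02],0],[0,[0,0,-0.03],0]]'
```

```text
t: 9.55
tool_pos: [0.4734, 0.0538, 0.1179]
orientation: [-0.707, -0.0, -0.0, 0.708]
contact_force: [0.0, 3.9, 5.0]
finger_gap: -0.002
```

```bash
python3 -m inch '[[0,[0,0,-0.02],0],[0,[0,0,-0.03],0]]'
```

```text
t: 9.75
tool_pos: [0.4723, 0.0493, 0.1165]
orientation: [0.708, -0.001, -0.0, -0.706]
contact_force: [-0.2, 0.5, -1.2]
finger_gap: -0.001
```

```bash
python3 -m inch '[[0,[0,0,-0.02],0],[0,[0,0,-0.03],0]]'
```

```text
t: 9.95
tool_pos: [0.4724, 0.0466, 0.1165]
orientation: [0.707, -0.001, -0.0, -0.707]
contact_force: [-0.5, 0.9, -0.6]
finger_gap: 0.001
```

The fingertips dropped into the notch at y≈0.050: z fell 1.5 mm and the force vanished. Next I'll centre over the key and lower onto it.

```bash
python3 -m inch '[[0,[0.005,0,-0.04],0],[0,[0.01,0,-0.08],0],[0,[0.01,0,-0.12],0],[0,[0.01,0,-0.125],0],[0,[0.01,0.01,-0.125],0],[0,[0.01,0.03,-0.125],0],[0,[0.01,0.045,-0.125],0],[0,[0.01,0.05,-0.125],0],[0,[0.01,0.05,-0.125],0]]'; python3 -m inch '[[0,[0,0.005,0],0],[0,[0,0.01,0],0],[0,[0,0.01,0],0]]'
```

```text
t: 10.85
tool_pos: [0.4739, 0.0349, 0.1123]
orientation: [-0.707, 0.0, 0.0, 0.707]
contact_force: [-0.2, -0.0, 0.9]
finger_gap: -0.001
t: 11.15
tool_pos: [0.474, 0.0348, 0.1115]
orientation: [0.707, -0.0, 0.0, -0.707]
contact_force: [-0.5, 0.2, -0.4]
finger_gap: 0.0
```

```bash
python3 -m inch '[[0,[0,0.005,0],0],[0,[0,0.01,0],0],[0,[0,0.01,0],0]]'
```

```text
t: 11.45
tool_pos: [0.474, 0.0348, 0.1104]
orientation: [-0.707, 0.0, -0.0, 0.707]
contact_force: [-0.4, 0.4, 0.3]
finger_gap: -0.003
```

```bash
python3 -m inch '[[0,[0,0.005,0],0],[0,[0,0.01,0],0],[0,[0,0.01,0],0]]'
```

```text
t: 11.75
tool_pos: [0.4741, 0.0348, 0.1101]
orientation: [0.707, 0.0, 0.0, -0.707]
contact_force: [-1.1, 0.2, 3.5]
finger_gap: -0.004
```

Contact with the key at z = 0.110. Pressing slowly.

```bash
python3 -m inch '[[0,[0,0.003,0],0],[0,[0,0.006,0],0],[0,[0,0.009,0],0],[0,[0,0.012,0],0],[0,[0,0.015,0],0],[0,[0,0.018,0],0],[0,[0,0.02,0],0]]'
```

```text
t: 12.45
tool_pos: [0.4741, 0.0348, 0.1075]
orientation: [0.707, -0.0, 0.0, -0.707]
contact_force: [-1.4, -0.5, 4.5]
finger_gap: -0.001
```

```bash
python3 -m inch '[[0,[0,0.003,0],0],[0,[0,0.006,0],0],[0,[0,0.009,0],0],[0,[0,0.012,0],0],[0,[0,0.015,0],0],[0,[0,0.018,0],0],[0,[0,0.02,0],0]]'
```

```text
t: 13.15
tool_pos: [0.4741, 0.0348, 0.1055]
orientation: [0.707, -0.0, 0.0, -0.707]
contact_force: [-0.6, -0.7, 4.8]
finger_gap: 0.001
```

```bash
python3 -m inch '[[0,[0,0.003,0],0],[0,[0,0.006,0],0],[0,[0,0.009,0],0],[0,[0,0.012,0],0],[0,[0,0.015,0],0],[0,[0,0.018,0],0],[0,[0,0.02,0],0]]'
```

```text
t: 13.85
tool_pos: [0.4741, 0.0348, 0.1035]
orientation: [0.707, -0.0, 0.0, -0.707]
contact_force: [-1.3, 0.2, 4.2]
finger_gap: 0.004
```

```bash
python3 -m inch '[[0,[0,0.003,0],0],[0,[0,0.006,0],0],[0,[0,0.009,0],0],[0,[0,0.012,0],0],[0,[0,0.012,0],0]]'
```

```text
t: 14.35
tool_pos: [0.4741, 0.0348, 0.1022]
orientation: [-0.707, 0.0, -0.0, 0.707]
contact_force: [-0.3, 0.2, 3.6]
finger_gap: -0.002
```

```bash
python3 -m inch '[[0,[0,0.002,0],0],[0,[0,0.004,0],0],[0,[0,0.006,0],0],[0,[0,0.006,0],0]]'
```

```text
t: 14.75
tool_pos: [0.4741, 0.0348, 0.102]
orientation: [0.707, 0.0, 0.0, -0.707]
contact_force: [-1.4, 0.0, 6.9]
finger_gap: -0.004
```

```bash
python3 -m inch '[[0,[0,0.003,0],0],[0,[0,0.005,0],0],[0,[0,0.005,0],0]]'
```

```text
t: 15.05
tool_pos: [0.4741, 0.0348, 0.102]
orientation: [0.707, 0.0, 0.0, -0.707]
contact_force: [-2.4, 0.1, 6.7]
finger_gap: 0.002
```

```bash
python3 -m inch '[[0,[0,0.003,0],0],[0,[0,0.004,0],0],[0,[0,0.004,0],0],[0,[0,0.004,0],0]]'
```

```text
t: 15.45
tool_pos: [0.4742, 0.0348, 0.102]
orientation: [0.707, 0.0, 0.0, -0.707]
contact_force: [-3.3, -0.1, 9.5]
finger_gap: -0.001
```

The key is on its stop: 9.5 N with no further travel, after 8.1 mm. Taking the hand straight up and back.

```bash
python3 -m inch '[[0,[0,-0.01,0],0],[0,[0,-0.03,0],0],[0,[0,-0.08,0],0],[0,[0,-0.2,0],0],[0,[0,-0.4,0],0],[0,[0,-0.7,0],0],[0,[0,-1,0],0],[0,[0,-1,0],0]]'; python3 -m inch '[[0,[-0.2,-0.1,0.2],0],[0,[-0.4,-0.2,0.5],0],[0,[-0.6,-0.2,0.8],0],[0,[-0.8,-0.2,1],0],[0,[-0.8,-0.2,1],0]]'; python3 -m inch '[[0,[-0.2,0,0.3],0],[0,[-0.4,0,0.6],0],[0,[-0.4,0,0.9],0],[0,[-0.4,0,1],0],[0,[-0.4,0,1],0],[0,[-0.4,0,1],0]]'
python3 - <<'E'
from h import *
from rig import imaging,manip
v=[]
for n,(x,y,w,h) in{"scene":(245,145,170,160),"side":(245,125,170,160)}.items():
    c=imaging.camera(n); v.append(cv2.resize(c["pixels"][y:y+h,x:x+w],(400,376),interpolation=cv2.INTER_CUBIC))
cv2.imwrite("pics/end.png",np.hstack(v)); o=manip.get_obs(); print(o["t"],o["tool_pos"],o["contact_force"],abs(o["joint_vel"]).max())
E
```

```text
t: 16.25
tool_pos: [0.4769, 0.0346, 0.2066]
orientation: [0.707, 0.003, 0.003, -0.707]
contact_force: [-0.1, 0.2, 0.4]
finger_gap: 0.001
t: 16.75
tool_pos: [0.392, 0.1367, 0.2211]
orientation: [-0.707, -0.001, 0.002, 0.707]
contact_force: [0.1, 0.7, 0.2]
finger_gap: -0.004
t: 17.35
tool_pos: [0.3544, 0.234, 0.2205]
orientation: [0.708, -0.0, 0.0, -0.707]
contact_force: [0.0, -0.1, 0.7]
finger_gap: -0.001
17.45 [0.3545131  0.23372843 0.2206913 ] [ 1.14879507 -0.50190861 -0.96801086] 0.005810490573851083
```

View pics/end.png

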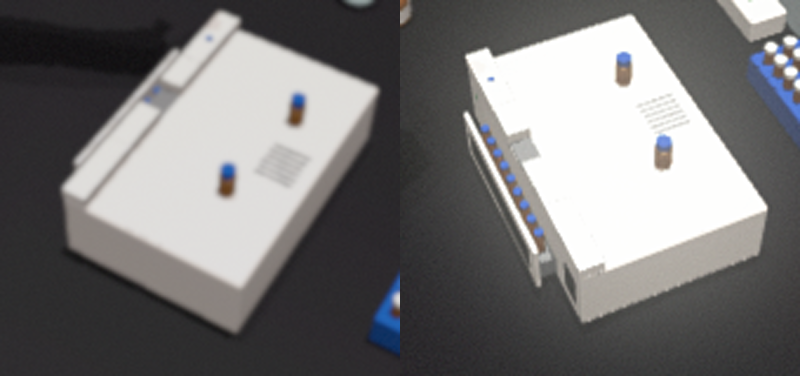

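The closing picture shows the drawer ajar, with its front near (500,200) in the right half and the vials inside now visible. The key is sunk at (525,150), and both vials on top stand where they were. Handing in.

```bash
python3 -c "
from rig import manip; print(manip.finish_job())"
```

```text
the job is handed in; nothing more can be done
None
```

The drawer is ajar and the job was handed in at about 17.5 s of the 58 s allowed; no verdict is reported.

- **Edge:** With the fingers shut, I touched down on the blue dot and slid along the edge at about 5–6 N. Contact held at every reading until the tips dropped into the notch at y ≈ 0.050 m.
- **Key:** I centred over the key and pressed it 8.1 mm, from z = 0.110 to 0.102 m, at about 4–5 N. It then stopped against its end: the force rose to 9.5 N with no further travel.
- **Hand:** I lifted straight up and moved clear. The fingers stayed shut and nothing was gripped.

**Last checks:** The final pictures show the drawer out, the key sunk, and both vials on top of the module still standing in place. The hand was clear, with only sensor noise of about 1 N on the force reading. I did not measure the drawer opening in millimetres. I also did not look again at the bottles, flask, beaker and jar, but the hand kept well above the jar and beaker and never went near the others. No check failed. The blue dot was about 2.5 mm off its expected place in the wrist camera, roughly the calibration error.

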